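# Close the reagent containers after the practical

## Task

The practical is over: screw the caps of the low wide-mouth jar and of the tall slim bottle fully tight, turning each clockwise as seen from above until it stops, then let go. The square bottle is left loose to vent, so do not turn its cap.

Things in the scene. Friction and masses are not known exactly. Their poses are not given: they have to be found in the camera images.
- jar_grip (a point): Centre of the screw cap of the low wide-mouth round jar of amber glass (jar 82 mm across, 92 mm tall overall, standing fast on the table in a black rubber foot). The cap is black, round, ribbed, 56 mm across and 26 mm high; this point is on its axis, half-way up, 79 mm above the table. z is up, x runs along the white index line on the cap's top. 12 mm of neck shows below the cap, then the wider shoulder.
- jar_cap (a joint): How far the jar's cap is unscrewed, in radians: 0 is tight against the stop (the white line on the cap then stands over the small white mark on the shoulder); it grows as the cap is turned anticlockwise seen from above. Starts between 0.6 and 1.1, so one grasp is enough. Turns against 0.08 N m of friction, stays where it is left and does not rise or come off.
- tall_grip (a point): Centre of the screw cap of the tall slim round bottle of amber glass (bottle 62 mm across, 165 mm tall overall, standing fast on the table in a black rubber foot 86 mm across). The cap is black, round, ribbed, 34 mm across and 26 mm high; this point is on its axis, half-way up, 152 mm above the table. z is up, x runs along the white index line on the cap's top. 12 mm of neck shows below the cap, then the wider shoulder.
- tall_cap (a joint): How far the tall bottle's cap is unscrewed, in radians: the same as for the jar (0 tight, starts between 0.6 and 1.1, 0.08 N m).
- square_index (a point): Outer end of the white index line on the top edge of the square bottle's cap, 22 mm from the cap's axis, 125 mm above the table; x points from the cap's axis to this point. The bottle is amber glass, 66 mm square, 125 mm tall overall with a black round ribbed cap 44 mm across, fixed in the same way; its cap is loose and must stay as it is. The three containers stand at least 150 mm apart, in any order from left to right.
Mind the look-alikes: they are no part of the job. Leave any yellow look-alike of the part that bears tall_grip alone.

How it is judged:
By the outcome, as a careful person would: the job done as asked, in the order asked, and still so for the second after the job is handed in, with the robot touching nothing.
It also fails if it takes over 42 s, if anything falls off the work surface, if the arm or the gripper's body presses on something with over 40 N, if the wrist force passes 120 N, or if a joint passes its speed limit or range.

## Robot

A 7-joint arm with a two-finger parallel gripper is mounted at the origin on the work surface. World frame = base frame: x ahead of the robot, y to its left, z up, the work surface at z = 0. Lengths are in mm, angles in rad, forces in N, time in s.
With the tool pointing down it reaches from about 350 to 900 mm from the base axis. Payload 8.1 kg.
Tool frame: the origin (TCP) lies between the finger pads; the fingertips stand 19 mm ahead of it and the grasp point (between the pads) is the TCP; z points along the fingers, y is the line along which they close (so a half turn about z gives the same grasp; the last joint's range is limited). The gripper opens to 85 mm and grips with 20 to 120 N. Pads are 22 mm wide; open, the fingers measure 114 mm over their backs; the gripper's body (76 mm by 85 mm) begins 54 mm behind the grasp point. The pads swing forward as they close: fully open they stand 13 mm farther back than shut.
Start: joints at [-1.351, 0.434, 0.025, 1.573, -0.012, 1.134, -0.075], TCP at [198.291, 592.723, 250.323] pointing down, gripper open.
Joint ranges: [-2.62, 2.62], [-0.44, 2.09], [-1.27, 1.32], [0.08, 2.57], [-1.32, 4.46], [0.12, 2], [-2.74, 2.74]. Speed limits (rad/s): [2.22, 2.22, 3.01, 3.01, 3.14, 3.14, 3.14].

## Interface

Orientations are given as a unit quaternion [x, y, z, w].
In Python, from plant import observe, camera, close_job gives the robot as it stands.
- The arm moves only by the tool servo_tool, never from a script. Its argument "plan" is a list of rows, each an object with "twist": the turn, a rotation vector about the world's x, y, z in rad, a list of three; "xyz": the shift along the world's x, y, z in cm, a list of three; "grip": the opening, from -1 (shut) to 1 (fully open). In form: [{"twist": [wx, wy, wz], "xyz": [dx, dy, dz], "grip": grip}, ...]. A call has 1 to 20 rows; each row shifts and turns the commanded pose from where the row before left it; what a row does not reach is not made up. A row lasts 1/8 s, in which the tool goes at most 62.5 mm and 10.7 degrees, less where a joint would pass 70% of its speed; a pose out of reach is approached as far as the arm can. A call with a gripper value outside its range is refused whole. The fingers move at their own pace and stop on an object; "newtons" is the grip in N (left out, the last holds). Time passes only in rows, so rows that do not move let the fingers close. It gives the time, the measured TCP pose, the force, the opening and the grip force at its end, in the units of the state.
- observe(): the state, without advancing time (a new reading comes with each control period).
- camera(name): name is "scene" or "top" or "wrist"; returns a dict with "image" (384x512x3 uint8, red, green, blue), "camera_matrix" (3x3 intrinsics, pixels), "rvec" (rotation vector, rad) and "tvec" (3), from world to camera coordinates, as OpenCV has them. Camera axes: x right, y down, z forward; pixel columns grow to the right and rows downward; lengths in mm; the calibration is good to about 2 mm. A picture is of the moment at which its call begins. There is no depth.
- close_job(): hands the job in; it is judged then, once.
The state is a dict: "time_s": time; "joints": joint angles; "qd": joint speeds; "joint_torque": joint torques, N m; "tcp_pos": TCP position; "orientation": TCP orientation; "wrist_force": force on the tool from outside, world axes, zero at the start; "ft_torque": the same for the moment, N m; "opening": finger opening in mm; "gripper_force": force on a finger pad.
Only numpy, scipy, OpenCV 4.12 (cv2) and the standard library are available. Lean on these libraries where they do the work, as an engineer would, in place of code of your own. Each camera call takes 0.05 s, during which the arm holds its last target. There are 200 camera calls.

## Working session

There is one attempt and no reset: what is moved stays moved. The work goes in short steps, Python scripts to look and compute and a tool call to move; the robot and the scene stay as the last step left them, time stands still between calls to the robot, and variables do not carry over. Pictures are saved under pics/ and viewed, at most 10 in all, crops included, and the job is handed in when it is done.

Besides the shell and the picture viewer there is one more tool, called as name(argument=value, ...), one argument or row to a line, values as JSON. servo_tool: Moves the arm, as the interface text tells. Its arguments: {"type":"object","properties":{"plan":{"type":"array"},"newtons":{"type":"number"}},"required":["plan"]}

```bash
mkdir -p pics
cat > h.py <<'E'
import numpy as np, cv2, pickle
from plant import observe, camera, close_job
def shot(n,f):
    c=camera(n); pickle.dump(c,open(f'pics/{f}.pkl','wb')); cv2.imwrite(f'pics/{f}.png',np.array(c['image'])[:,:,::-1]); return c
def load(f): return pickle.load(open(f'pics/{f}.pkl','rb'))
def ray(c,u,v,z):
    R,_=cv2.Rodrigues(np.array(c['rvec'],float)); t=np.array(c['tvec'],float).ravel()
    K=np.array(c['camera_matrix']); d=R.T@np.linalg.inv(K)@[u,v,1]; o=-R.T@t
    return o+d*(z-o[2])/d[2]
def proj(c,p):
    return cv2.projectPoints(np.array(p,float).reshape(-1,1,3),np.array(c['rvec'],float),np.array(c['tvec'],float),np.array(c['camera_matrix'],float),None)[0].reshape(-1,2)
E
python3 - <<'E'
from h import *
a=shot('top','top0');b=shot('scene','scene0')
im=np.vstack([cv2.imread('pics/top0.png'),cv2.imread('pics/scene0.png')])
cv2.imwrite('pics/top0b.png',cv2.resize(cv2.imread('pics/top0.png'),(800,600)));
for c in(a,b):
    R,_=cv2.Rodrigues(np.array(c['rvec'],float));print(-R.T@np.array(c['tvec']).ravel(),R[2],c['camera_matrix'][0][0])
print(observe())
E
```

```text
[449.3418189   21.79213662 925.31841587] [ 0.07673619  0.00164193 -0.99705008] 384.2626786424445
[831.61154304 497.6527197  671.96768411] [-0.40578926 -0.60457938 -0.68543333] 388.2667206950128
{'time_s': 0.1, 'joints': array([-1.35061936,  0.4351366 ,  0.02497313,  1.57400355, -0.01156816,
        1.13397656, -0.07510482]), 'qd': array([ 0.00084501, -0.00178714, -0.00028577, -0.00137337, -0.00010288,
        0.00027315, -0.00053931]), 'joint_torque': array([ 2.97972772e-03, -6.71754599e+01,  1.02770079e+00, -3.16902781e+01,
        1.56844337e-02,  7.24349229e-03, -8.76805530e-06]), 'tcp_pos': array([198.17482253, 592.31024375, 249.61578663]), 'orientation': array([ 1.60718520e-01,  9.87000041e-01, -6.89081985e-04, -3.40298055e-05]), 'wrist_force': array([-0.74112216,  0.04077225,  0.17440854]), 'ft_torque': array([ 0.02959274, -0.02390443, -0.01037418]), 'gripper_force': 0.0, 'opening': 85.69856301321627}
```

View pics/top0b.png

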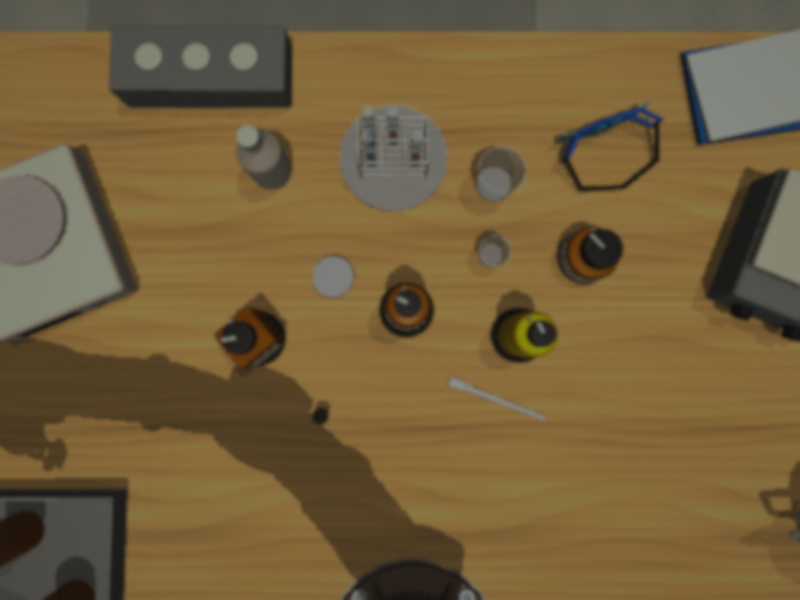

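View pics/scene0.png

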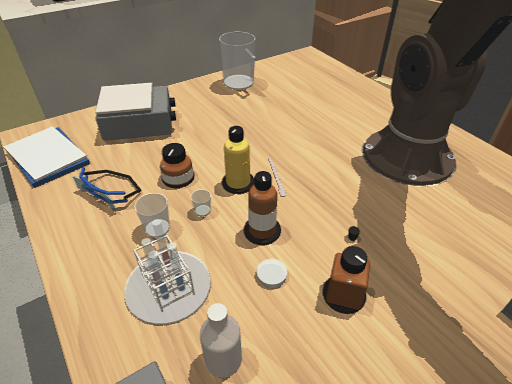

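The top view (800x600 px) shows four capped containers:
- **Jar:** the wide amber one with the big cap at (602,248). It fits the low wide-mouth jar.
- **Tall bottle:** the round amber one with the small cap at (407,300). In the scene view it is tall and slim at (262,205), so it fits.
- **Look-alike:** the yellow bottle at (541,333), to be left alone.
- **Square bottle:** at (238,338), to be left loose.

I'll confirm these in one enlarged crop.

Run:
```python
from h import *
t=cv2.imread('pics/top0.png');s=cv2.imread('pics/scene0.png')
def cr(im,u,v,r): return cv2.resize(cv2.convertScaleAbs(im[v-r:v+r,u-r:u+r],alpha=1.6),(400,300) if 0 else (300,300),interpolation=cv2.INTER_CUBIC)
top=np.hstack([cr(t,385,159,25),cr(t,260,192,25)])
bot=np.hstack([cr(s,174,154,25),cr(s,262,182,25)])
cv2.imwrite('pics/crop.png',np.vstack([top,bot]))
a=load('top0');b=load('scene0')
print(ray(a,385,159,92),ray(a,260,192,165),ray(b,174,149,92),ray(b,262,179,165))
```

```text
[ 581.90825871 -263.37481504   92.        ] [503.81134051  11.0339656  165.        ] [ 582.18129337 -265.7685099    92.        ] [508.06470743  15.80127506 165.        ]
```

View pics/crop.png

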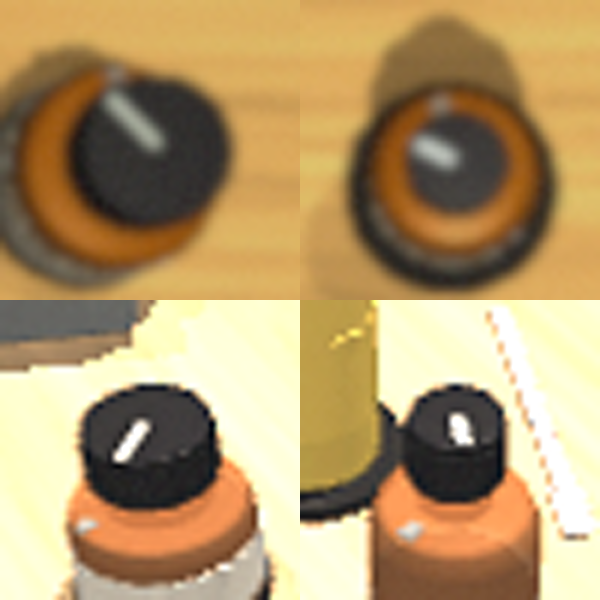

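The crop confirms both targets: the amber jar with the big cap (left) and the tall slim amber bottle with the small cap (right). Both index lines stand anticlockwise of their shoulder marks. Next I refine the cap centres.

Run:
```python
from h import *
a=load('top0');b=load('scene0')
f=lambda x,y,u0,v0:(u0+(x+.5)/6-.5,v0+(y+.5)/6-.5)
for n,z,zs,A,B,L,M,o in(('jar',92,54,f(154,151,360,134),f(150,132,149,129),f(107,97,360,134),f(115,73,360,134),0),('tall',165,127,f(156,163,235,167),f(155,122,237,157),f(115,148,235,167),f(140,103,235,167),0)):
    p=ray(a,*A,z);q=ray(b,*B,z);l=ray(a,*L,z)-p;m=ray(a,*M,zs)-p
    w=lambda d:np.arctan2(d[1],d[0])
    print(n,p,q,w(l),w(m),w(l)-w(m))
print('yellow',ray(a,541/1.5625,333/1.5625,165),'sq',ray(a,238/1.5625,338/1.5625,125))
```

```text
jar [ 582.46113874 -263.93480417   92.        ] [ 585.71245481 -260.34479685   92.        ] 0.6979751686877602 0.031517000920695 0.6664581677670652
tall [500.33446141   9.87479107 165.        ] [503.88660669  10.98373115 165.        ] 1.2210301658138683 0.20928960255316956 1.0117405632606986
yellow [ 462.31041339 -159.28319418  165.        ] sq [455.58643909 234.26598643 125.        ]
```

servo_tool(
  plan=[
    {"twist": [0, 0, -0.083], "xyz": [1.93, -4.27, -0.1], "grip": 1},
    {"twist": [0, 0, -0.083], "xyz": [1.93, -4.27, -0.1], "grip": 1},
    {"twist": [0, 0, -0.083], "xyz": [1.93, -4.27, -0.1], "grip": 1},
    {"twist": [0, 0, -0.083], "xyz": [1.93, -4.27, -0.1], "grip": 1},
    {"twist": [0, 0, -0.083], "xyz": [1.93, -4.27, -0.1], "grip": 1},
    {"twist": [0, 0, -0.083], "xyz": [1.93, -4.27, -0.1], "grip": 1},
    {"twist": [0, 0, -0.083], "xyz": [1.93, -4.27, -0.1], "grip": 1},
    {"twist": [0, 0, -0.083], "xyz": [1.93, -4.27, -0.1], "grip": 1},
    {"twist": [0, 0, -0.083], "xyz": [1.93, -4.27, -0.1], "grip": 1},
    {"twist": [0, 0, -0.083], "xyz": [1.93, -4.27, -0.1], "grip": 1},
    {"twist": [0, 0, -0.083], "xyz": [1.93, -4.27, -0.1], "grip": 1},
    {"twist": [0, 0, -0.083], "xyz": [1.93, -4.27, -0.1], "grip": 1},
    {"twist": [0, 0, -0.083], "xyz": [1.93, -4.27, -0.1], "grip": 1},
    {"twist": [0, 0, -0.083], "xyz": [1.93, -4.27, -0.1], "grip": 1},
    {"twist": [0, 0, -0.083], "xyz": [1.93, -4.27, -0.1], "grip": 1},
    {"twist": [0, 0, -0.083], "xyz": [1.93, -4.27, -0.1], "grip": 1},
    {"twist": [0, 0, -0.083], "xyz": [1.93, -4.27, -0.1], "grip": 1},
    {"twist": [0, 0, -0.083], "xyz": [1.93, -4.27, -0.1], "grip": 1},
    {"twist": [0, 0, -0.083], "xyz": [1.93, -4.27, -0.1], "grip": 1},
    {"twist": [0, 0, 0], "xyz": [1.93, -4.27, -0.1], "grip": 1},
  ],
  newtons=40,
)

```text
time_s: 2.6
tcp_pos: [584.8, -262.3, 229.7]
orientation: [0.814, 0.582, -0.0, -0.0]
wrist_force: [0.6, 1.6, 0.3]
opening: 85.3
gripper_force: 0.0
```

Run:
```python
from h import *
c=shot('wrist','w1');s=observe();print(s['time_s'],s['tcp_pos'],s['orientation'],s['joints'].round(2));print(proj(c,[[584,-262,92]]))
cv2.imwrite('pics/w1v.png',cv2.convertScaleAbs(cv2.imread('pics/w1.png'),alpha=1.5))
```

```text
2.65 [ 585.1687494  -268.8353598   229.84999763] [ 0.81465019  0.57994767 -0.0013405   0.00199335] [-0.1   0.54  0.69  1.59 -0.37  1.14  0.35]
[[256.31134153 185.92294113]]
```

View pics/w1v.png

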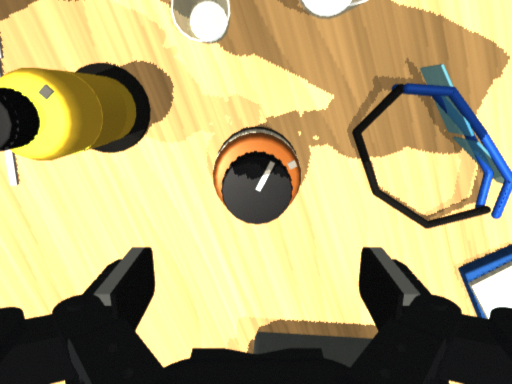

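The wrist view shows the jar cap's top centred at about (257,186). My estimate projects to (256,186), so it is confirmed. Descending.

servo_tool(
  plan=[
    {"twist": [0, 0, 0], "xyz": [0, -0.07, 0], "grip": 1},
    {"twist": [0, 0, 0], "xyz": [0, 0, -1], "grip": 1},
    {"twist": [0, 0, 0], "xyz": [0, 0, -2], "grip": 1},
    {"twist": [0, 0, 0], "xyz": [0, 0, -2], "grip": 1},
    {"twist": [0, 0, 0], "xyz": [0, 0, -2], "grip": 1},
    {"twist": [0, 0, 0], "xyz": [0, 0, -2], "grip": 1},
    {"twist": [0, 0, 0], "xyz": [0, 0, -2], "grip": 1},
    {"twist": [0, 0, 0], "xyz": [0, 0, -2], "grip": 1},
    {"twist": [0, 0, 0], "xyz": [0, 0, -1.2], "grip": 1},
    {"twist": [0, 0, 0], "xyz": [0, 0, -0.8], "grip": 1},
    {"twist": [0, 0, 0], "xyz": [0, 0, 0], "grip": 1},
    {"twist": [0, 0, 0], "xyz": [0, 0, 0], "grip": 1},
  ],
)

```text
time_s: 4.15
tcp_pos: [584.6, -262.3, 80.9]
orientation: [0.813, 0.582, 0.0, 0.0]
wrist_force: [0.6, -0.2, -0.3]
opening: 85.7
gripper_force: 0.0
```

servo_tool(
  plan=[
    {"twist": [0, 0, 0], "xyz": [0, 0, 0], "grip": -1},
    {"twist": [0, 0, 0], "xyz": [0, 0, 0], "grip": -1},
    {"twist": [0, 0, 0], "xyz": [0, 0, 0], "grip": -1},
    {"twist": [0, 0, 0], "xyz": [0, 0, 0], "grip": -1},
    {"twist": [0, 0, 0], "xyz": [0, 0, 0], "grip": -1},
    {"twist": [0, 0, 0], "xyz": [0, 0, 0], "grip": -1},
  ],
  newtons=40,
)

```text
time_s: 4.9
tcp_pos: [584.9, -262.2, 81.1]
orientation: [0.813, 0.582, 0.001, 0.001]
wrist_force: [-0.6, -0.2, 7.0]
opening: 54.8
gripper_force: 41.8
```

servo_tool(
  plan=[
    {"twist": [0, 0, -0.08], "xyz": [0, 0, 0], "grip": -1},
    {"twist": [0, 0, -0.08], "xyz": [0, 0, 0], "grip": -1},
    {"twist": [0, 0, -0.08], "xyz": [0, 0, 0], "grip": -1},
    {"twist": [0, 0, -0.08], "xyz": [0, 0, 0], "grip": -1},
    {"twist": [0, 0, -0.08], "xyz": [0, 0, 0], "grip": -1},
    {"twist": [0, 0, -0.08], "xyz": [0, 0, 0], "grip": -1},
    {"twist": [0, 0, 0], "xyz": [0, 0, 0], "grip": -1},
    {"twist": [0, 0, 0], "xyz": [0, 0, 0], "grip": -1},
  ],
)

```text
time_s: 5.9
tcp_pos: [586.5, -263.2, 81.2]
orientation: [0.928, 0.372, 0.001, 0.002]
wrist_force: [7.0, -3.7, -0.4]
opening: 55.0
gripper_force: 42.7
```

```bash
python3 -c "
from h import *
s=observe();print(s['ft_torque'],s['orientation'],s['joints'].round(2))"
```

```text
[-0.73230135 -1.3705537  -0.04209002] [0.92831104 0.37179539 0.00140524 0.00219554] [-0.11  0.73  0.72  1.74 -0.6   0.89  0.06]
```

servo_tool(
  plan=[
    {"twist": [0, 0, -0.06], "xyz": [0, 0, 0], "grip": -1},
    {"twist": [0, 0, -0.06], "xyz": [0, 0, 0], "grip": -1},
    {"twist": [0, 0, -0.06], "xyz": [0, 0, 0], "grip": -1},
    {"twist": [0, 0, -0.06], "xyz": [0, 0, 0], "grip": -1},
    {"twist": [0, 0, -0.06], "xyz": [0, 0, 0], "grip": -1},
    {"twist": [0, 0, 0], "xyz": [0, 0, 0], "grip": -1},
    {"twist": [0, 0, 0], "xyz": [0, 0, 0], "grip": -1},
  ],
)

```text
time_s: 6.78
tcp_pos: [589.6, -262.8, 81.4]
orientation: [0.973, 0.23, 0.004, 0.003]
wrist_force: [17.7, -5.8, -7.9]
opening: 55.2
gripper_force: 44.4
```

```bash
python3 -c "
from h import *
s=observe();print(s['ft_torque'],s['orientation'],s['joints'].round(2))"
```

```text
[-0.93262094 -3.49073245  0.64356889] [0.97307472 0.23043855 0.00366784 0.00319674] [-0.16  0.76  0.8   1.74 -0.67  0.92 -0.19]
```

servo_tool(
  plan=[
    {"twist": [0, 0, 0], "xyz": [0, 0, 0], "grip": 1},
    {"twist": [0, 0, 0], "xyz": [0, 0, 0], "grip": 1},
    {"twist": [0, 0, 0], "xyz": [0, 0, 0], "grip": 1},
    {"twist": [0, 0, 0], "xyz": [0, 0, 0], "grip": 1},
    {"twist": [0, 0, 0], "xyz": [0, 0, 0], "grip": 1},
    {"twist": [0, 0, 0], "xyz": [0, 0, 1], "grip": 1},
    {"twist": [0, 0, 0], "xyz": [0, 0, 2], "grip": 1},
    {"twist": [0, 0, 0], "xyz": [0, 0, 2], "grip": 1},
    {"twist": [0, 0, 0], "xyz": [0, 0, 2], "grip": 1},
    {"twist": [0, 0, 0], "xyz": [0, 0, 2], "grip": 1},
    {"twist": [0, 0, 0], "xyz": [0, 0, 1], "grip": 1},
    {"twist": [0, 0, 0], "xyz": [0, 0, 0], "grip": 1},
    {"twist": [0, 0, 0], "xyz": [0, 0, 0], "grip": 1},
  ],
)

```text
time_s: 8.4
tcp_pos: [584.0, -261.6, 179.6]
orientation: [0.973, 0.229, -0.0, -0.0]
wrist_force: [0.3, -0.2, 0.9]
opening: 85.2
gripper_force: 0.0
```

Run:
```python
from h import *
c=shot('wrist','w2');s=observe();print(s['time_s'],s['tcp_pos']);u,v=proj(c,[[584,-262,92]])[0].round().astype(int);print(u,v)
im=cv2.imread('pics/w2.png')[v-70:v+70,u-70:u+70];cv2.imwrite('pics/w2c.png',cv2.resize(cv2.convertScaleAbs(im,alpha=1.5),None,fx=4,fy=4,interpolation=cv2.INTER_CUBIC))
```

```text
8.45 [ 583.94202859 -261.61717299  179.48598026]
258 205
```

View pics/w2c.png

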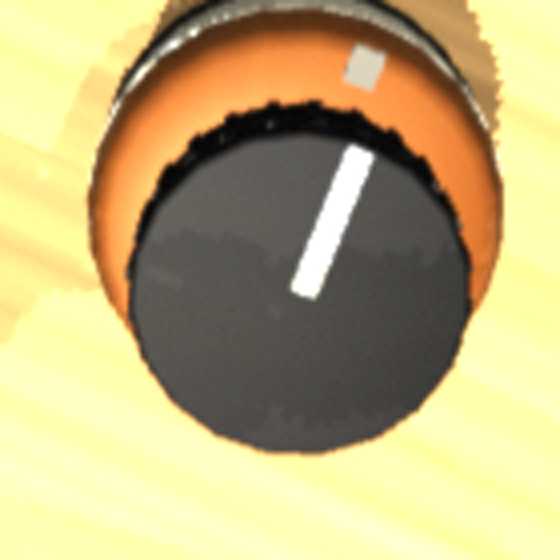

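The cap's top is centred at about (300,292) in the crop. The line's outer end is at (361,150) and the shoulder mark at (366,67), nearly in line. I'll compute the residual.

Run:
```python
from h import *
c=load('w2');g=lambda x,y,z:ray(c,188+(x+.5)/4-.5,135+(y+.5)/4-.5,z)
o=g(300,292,92);w=lambda d:np.arctan2(d[1],d[0])
print(o,w(g(361,150,92)-g(304,293,92)))
for z in(50,54,58):
  m=g(366,67,z)-o; print(z,w(m),np.hypot(*m[:2]))
```

```text
[ 583.96361433 -265.65528426   92.        ] 0.10514042586378733
50 0.05957946441126641 32.36903668660516
54 0.07434534875796045 32.85388278629594
58 0.08867873192906675 33.345682861924836
```

The reading is within error of tight. Time is plentiful, so I'll regrasp and turn once more to be sure.

servo_tool(
  plan=[
    {"twist": [0, 0, 0.1], "xyz": [0, -0.2, -1], "grip": 1},
    {"twist": [0, 0, 0.1], "xyz": [0, 0, -2], "grip": 1},
    {"twist": [0, 0, 0], "xyz": [0, 0, -2], "grip": 1},
    {"twist": [0, 0, 0], "xyz": [0, 0, -2], "grip": 1},
    {"twist": [0, 0, 0], "xyz": [0, 0, -2], "grip": 1},
    {"twist": [0, 0, 0], "xyz": [0, 0, -1], "grip": 1},
    {"twist": [0, 0, 0], "xyz": [0, 0, 0], "grip": 1},
    {"twist": [0, 0, 0], "xyz": [0, 0, 0], "grip": -1},
    {"twist": [0, 0, 0], "xyz": [0, 0, 0], "grip": -1},
    {"twist": [0, 0, 0], "xyz": [0, 0, 0], "grip": -1},
    {"twist": [0, 0, 0], "xyz": [0, 0, 0], "grip": -1},
    {"twist": [0, 0, 0], "xyz": [0, 0, 0], "grip": -1},
    {"twist": [0, 0, -0.05], "xyz": [0, 0, 0], "grip": -1},
    {"twist": [0, 0, -0.05], "xyz": [0, 0, 0], "grip": -1},
    {"twist": [0, 0, -0.05], "xyz": [0, 0, 0], "grip": -1},
    {"twist": [0, 0, -0.05], "xyz": [0, 0, 0], "grip": -1},
    {"twist": [0, 0, 0], "xyz": [0, 0, 0], "grip": -1},
  ],
)

```text
time_s: 10.58
tcp_pos: [589.9, -262.9, 81.8]
orientation: [0.973, 0.231, 0.004, 0.002]
wrist_force: [15.0, -0.3, -1.6]
opening: 54.8
gripper_force: 43.2
```

```bash
python3 -c "
from h import *
s=observe();print(s['ft_torque'],s['orientation'],s['joints'].round(2))"
```

```text
[ 0.11702702 -3.22181002  0.73424275] [0.97295564 0.23095071 0.0039975  0.00176605] [-0.16  0.76  0.8   1.74 -0.67  0.92 -0.18]
```

servo_tool(
  plan=[
    {"twist": [0, 0, 0], "xyz": [0, 0, 0], "grip": 1},
    {"twist": [0, 0, 0], "xyz": [0, 0, 0], "grip": 1},
    {"twist": [0, 0, 0], "xyz": [0, 0, 0], "grip": 1},
    {"twist": [0, 0, 0], "xyz": [0, 0, 0], "grip": 1},
    {"twist": [0, 0, 0], "xyz": [0, 0, 0], "grip": 1},
    {"twist": [0, 0, 0], "xyz": [0, 0, 1], "grip": 1},
    {"twist": [0, 0, 0], "xyz": [0, 0, 2], "grip": 1},
    {"twist": [0, 0, 0], "xyz": [0, 0, 2], "grip": 1},
    {"twist": [0, 0, 0], "xyz": [0, 0, 2], "grip": 1},
    {"twist": [0, 0, 0], "xyz": [0, 0, 2], "grip": 1},
    {"twist": [0, 0, 0], "xyz": [0, 0, 1], "grip": 1},
    {"twist": [0, 0, 0], "xyz": [0, 0, 0], "grip": 1},
    {"twist": [0, 0, 0], "xyz": [0, 0, 0], "grip": 1},
  ],
)

```text
time_s: 12.2
tcp_pos: [584.0, -263.6, 179.6]
orientation: [0.973, 0.229, -0.0, -0.0]
wrist_force: [-0.4, 0.5, -0.2]
opening: 85.6
gripper_force: 0.0
```

Run:
```python
from h import *
c=shot('wrist','w3');s=observe();print(s['time_s'],s['tcp_pos'],s['orientation'])
im=cv2.convertScaleAbs(cv2.imread('pics/w3.png'),alpha=1.5)
u,v=proj(c,[[584,-262,92]])[0].round().astype(int);print(u,v)
# white line blob
g=cv2.cvtColor(im,cv2.COLOR_BGR2HSV); m=((g[...,2]>190)&(g[...,1]<40)).astype(np.uint8)
n,l,st,ce=cv2.connectedComponentsWithStats(m)
for i in range(1,n):
  if st[i,4]>15 and np.hypot(*(ce[i]-[u,v]))<70:
    ys,xs=np.where(l==i);P=np.array([ray(c,x,y,92)[:2] for x,y in zip(xs,ys)]);q=P-P.mean(0);d=np.linalg.svd(q)[2][0];print(ce[i],st[i],P.mean(0),np.arctan2(d[1],d[0]))
```

```text
12.25 [ 583.9183246  -263.64848788  179.47911695] [ 9.73464524e-01  2.28836928e-01 -5.71004411e-04 -3.92170436e-04]
255 204
[276.09090909 150.09090909] [273 146   8   9  44] [ 620.88812956 -258.30537797] -2.8907319380085315
[267.69548872 188.63909774] [258 170  20  38 266] [ 596.64759514 -264.83370455] -3.045033709712732
```

The second turn met the stop again (0.73 N·m) and the index line did not move, so the jar is tight. On to the tall bottle.

servo_tool(
  plan=[
    {"twist": [0, 0, 0], "xyz": [0, 0, 3], "grip": 1},
    {"twist": [0, 0, 0], "xyz": [0, 0, 4], "grip": 1},
    {"twist": [0, 0, 0.1], "xyz": [-0.68, 2.28, 1], "grip": 1},
    {"twist": [0, 0, 0.11], "xyz": [-0.68, 2.28, 0], "grip": 1},
    {"twist": [0, 0, 0.11], "xyz": [-0.68, 2.28, 0], "grip": 1},
    {"twist": [0, 0, 0.11], "xyz": [-0.68, 2.28, 0], "grip": 1},
    {"twist": [0, 0, 0.11], "xyz": [-0.68, 2.28, 0], "grip": 1},
    {"twist": [0, 0, 0.11], "xyz": [-0.68, 2.28, 0], "grip": 1},
    {"twist": [0, 0, 0.11], "xyz": [-0.68, 2.28, 0], "grip": 1},
    {"twist": [0, 0, 0.11], "xyz": [-0.68, 2.28, 0], "grip": 1},
    {"twist": [0, 0, 0.11], "xyz": [-0.68, 2.28, 0], "grip": 1},
    {"twist": [0, 0, 0.11], "xyz": [-0.68, 2.28, 0], "grip": 1},
    {"twist": [0, 0, 0.11], "xyz": [-0.68, 2.28, 0], "grip": 1},
    {"twist": [0, 0, 0.1], "xyz": [-0.68, 2.28, 0], "grip": 1},
    {"twist": [0, 0, 0], "xyz": [0, 0, 0], "grip": 1},
    {"twist": [0, 0, 0], "xyz": [0, 0, 0], "grip": 1},
  ],
)

```text
time_s: 14.25
tcp_pos: [502.7, 9.2, 260.3]
orientation: [0.637, 0.771, -0.0, 0.0]
wrist_force: [-0.2, -0.7, -0.2]
opening: 85.6
gripper_force: 0.0
```

Run:
```python
from h import *
c=shot('wrist','w4');s=observe();print(s['time_s'],s['tcp_pos'],s['orientation'],s['joints'].round(2));print(proj(c,[[502,10.5,165]]))
u,v=proj(c,[[502,10.5,165]])[0].round().astype(int)
im=cv2.imread('pics/w4.png')[v-70:v+70,u-70:u+70];cv2.imwrite('pics/w4c.png',cv2.resize(cv2.convertScaleAbs(im,alpha=1.5),None,fx=4,fy=4,interpolation=cv2.INTER_CUBIC))
```

```text
14.3 [502.77371983   8.90105028 260.28928623] [ 6.37156364e-01  7.70734533e-01 -1.52792869e-04  1.51886673e-04] [-0.66  0.25  0.66  1.89 -0.17  1.06  0.27]
[[256.67065457 200.45261474]]
```

View pics/w4c.png

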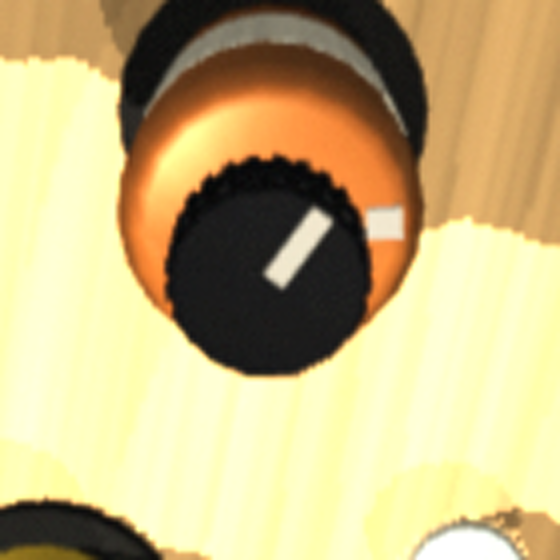

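The tall cap's top is centred at about (269,275) in the crop, with the line running out to (321,213) and the shoulder mark at (385,224).

Run:
```python
from h import *
c=load('w4');g=lambda x,y,z:ray(c,257-70+(x+.5)/4-.5,200-70+(y+.5)/4-.5,z)
o=g(269,275,165);w=lambda d:np.arctan2(d[1],d[0])
print(o,w(g(321,213,165)-g(274,281,165)),w(g(321,213,165)-o),g(274,281,165))
m=g(385,224,127)-o; print(w(m),np.hypot(*m[:2]))
```

```text
[499.90994822  11.56270567 165.        ] 1.176067079353911 1.083004658200111 [500.91797271  10.69951268 165.        ]
0.13662100644325895 22.06489006456099
```

servo_tool(
  plan=[
    {"twist": [0, 0, 0], "xyz": [-0.17, 0.19, 0], "grip": 1},
    {"twist": [0, 0, 0], "xyz": [0, 0, -1], "grip": 1},
    {"twist": [0, 0, 0], "xyz": [0, 0, -2], "grip": 1},
    {"twist": [0, 0, 0], "xyz": [0, 0, -2], "grip": 1},
    {"twist": [0, 0, 0], "xyz": [0, 0, -2], "grip": 1},
    {"twist": [0, 0, 0], "xyz": [0, 0, -2], "grip": 1},
    {"twist": [0, 0, 0], "xyz": [0, 0, -1.6], "grip": 1},
    {"twist": [0, 0, 0], "xyz": [0, 0, 0], "grip": 1},
    {"twist": [0, 0, 0], "xyz": [0, 0, 0], "grip": -1},
    {"twist": [0, 0, 0], "xyz": [0, 0, 0], "grip": -1},
    {"twist": [0, 0, 0], "xyz": [0, 0, 0], "grip": -1},
    {"twist": [0, 0, 0], "xyz": [0, 0, 0], "grip": -1},
    {"twist": [0, 0, 0], "xyz": [0, 0, 0], "grip": -1},
    {"twist": [0, 0, 0], "xyz": [0, 0, 0], "grip": -1},
    {"twist": [0, 0, 0], "xyz": [0, 0, 0], "grip": -1},
    {"twist": [0, 0, 0], "xyz": [0, 0, 0], "grip": -1},
    {"twist": [0, 0, 0], "xyz": [0, 0, 0], "grip": -1},
  ],
)

```text
time_s: 16.42
tcp_pos: [500.4, 11.4, 155.1]
orientation: [0.637, 0.771, 0.0, -0.0]
wrist_force: [-5.7, -0.7, 11.3]
opening: 32.8
gripper_force: 39.0
```

servo_tool(
  plan=[
    {"twist": [0, 0, -0.08], "xyz": [0, 0, 0], "grip": -1},
    {"twist": [0, 0, -0.08], "xyz": [0, 0, 0], "grip": -1},
    {"twist": [0, 0, -0.08], "xyz": [0, 0, 0], "grip": -1},
    {"twist": [0, 0, -0.08], "xyz": [0, 0, 0], "grip": -1},
    {"twist": [0, 0, -0.08], "xyz": [0, 0, 0], "grip": -1},
    {"twist": [0, 0, -0.08], "xyz": [0, 0, 0], "grip": -1},
    {"twist": [0, 0, -0.08], "xyz": [0, 0, 0], "grip": -1},
    {"twist": [0, 0, -0.08], "xyz": [0, 0, 0], "grip": -1},
    {"twist": [0, 0, -0.08], "xyz": [0, 0, 0], "grip": -1},
    {"twist": [0, 0, -0.08], "xyz": [0, 0, 0], "grip": -1},
    {"twist": [0, 0, -0.08], "xyz": [0, 0, 0], "grip": -1},
    {"twist": [0, 0, 0], "xyz": [0, 0, 0], "grip": -1},
    {"twist": [0, 0, 0], "xyz": [0, 0, 0], "grip": -1},
  ],
)

```text
time_s: 18.05
tcp_pos: [501.9, 11.0, 155.1]
orientation: [0.904, 0.427, 0.001, 0.001]
wrist_force: [0.5, -2.3, 3.9]
opening: 32.8
gripper_force: 39.5
```

```bash
python3 -c "
from h import *
s=observe();print(s['ft_torque'],s['orientation'],s['joints'].round(2))"
```

```text
[-0.32981074 -0.08930391 -0.05816283] [9.04322684e-01 4.26848022e-01 9.53889888e-04 5.83036245e-04] [-0.75  0.44  0.85  2.03 -0.44  0.85 -0.35]
```

servo_tool(
  plan=[
    {"twist": [0, 0, -0.06], "xyz": [0, 0, 0], "grip": -1},
    {"twist": [0, 0, -0.06], "xyz": [0, 0, 0], "grip": -1},
    {"twist": [0, 0, -0.06], "xyz": [0, 0, 0], "grip": -1},
    {"twist": [0, 0, -0.06], "xyz": [0, 0, 0], "grip": -1},
    {"twist": [0, 0, -0.06], "xyz": [0, 0, 0], "grip": -1},
    {"twist": [0, 0, 0], "xyz": [0, 0, 0], "grip": -1},
  ],
)

```text
time_s: 18.8
tcp_pos: [503.7, 11.5, 155.3]
orientation: [0.958, 0.287, 0.002, 0.001]
wrist_force: [7.8, -0.8, -0.8]
opening: 33.0
gripper_force: 41.4
```

```bash
python3 -c "
from h import *
s=observe();print(s['ft_torque'],s['orientation'],s['joints'].round(2))"
```

```text
[-0.16012638 -1.51609719 -0.0383888 ] [0.95793354 0.28697737 0.00245663 0.0011309 ] [-0.81  0.47  0.94  2.03 -0.49  0.87 -0.58]
```

servo_tool(
  plan=[
    {"twist": [0, 0, -0.06], "xyz": [0, 0, 0], "grip": -1},
    {"twist": [0, 0, -0.06], "xyz": [0, 0, 0], "grip": -1},
    {"twist": [0, 0, -0.06], "xyz": [0, 0, 0], "grip": -1},
    {"twist": [0, 0, 0], "xyz": [0, 0, 0], "grip": -1},
  ],
)

```text
time_s: 19.3
tcp_pos: [504.4, 11.1, 155.6]
orientation: [0.98, 0.2, 0.003, 0.001]
wrist_force: [9.4, -1.7, -1.9]
opening: 32.9
gripper_force: 41.1
```

```bash
python3 -c "
from h import *
s=observe();print(s['ft_torque'],s['orientation'],s['joints'].round(2))"
```

```text
[-0.37660089 -1.95940801 -0.03745696] [0.97985578 0.1996758  0.00320643 0.00139415] [-0.84  0.49  0.99  2.04 -0.53  0.89 -0.72]
```

servo_tool(
  plan=[
    {"twist": [0, 0, 0], "xyz": [0, 0, 0], "grip": 1},
    {"twist": [0, 0, 0], "xyz": [0, 0, 0], "grip": 1},
    {"twist": [0, 0, 0], "xyz": [0, 0, 0], "grip": 1},
    {"twist": [0, 0, 0], "xyz": [0, 0, 0], "grip": 1},
    {"twist": [0, 0, 0], "xyz": [0, 0, 0], "grip": 1},
    {"twist": [0, 0, 0], "xyz": [0, 0, 0], "grip": 1},
    {"twist": [0, 0, 0], "xyz": [0, 0, 1], "grip": 1},
    {"twist": [0, 0, 0], "xyz": [0, 0, 2], "grip": 1},
    {"twist": [0, 0, 0], "xyz": [0, 0, 3], "grip": 1},
    {"twist": [0, 0, 0], "xyz": [0, 0, 3], "grip": 1},
    {"twist": [0, 0, 0], "xyz": [0, 0, 1], "grip": 1},
    {"twist": [0, 0, 0], "xyz": [0, 0, 0], "grip": 1},
    {"twist": [0, 0, 0], "xyz": [0, 0, 0], "grip": 1},
  ],
)

```text
time_s: 20.92
tcp_pos: [500.4, 11.7, 253.5]
orientation: [0.98, 0.2, -0.001, -0.0]
wrist_force: [0.6, -0.4, 0.2]
opening: 85.2
gripper_force: 0.0
```

Run:
```python
from h import *
c=shot('wrist','w5');s=observe();print(s['time_s'],s['tcp_pos'],s['orientation'],s['joints'].round(2))
u,v=proj(c,[[501,11,165]])[0].round().astype(int);print(u,v)
im=cv2.imread('pics/w5.png')[v-70:v+70,u-70:u+70];cv2.imwrite('pics/w5c.png',cv2.resize(cv2.convertScaleAbs(im,alpha=1.5),None,fx=4,fy=4,interpolation=cv2.INTER_CUBIC))
```

```text
20.975 [500.43581547  11.63600436 253.47274886] [ 9.79892786e-01  1.99523436e-01 -7.25352453e-04  3.43302112e-06] [-0.97  0.36  1.13  1.92 -0.37  1.09 -0.86]
258 204
```

View pics/w5c.png

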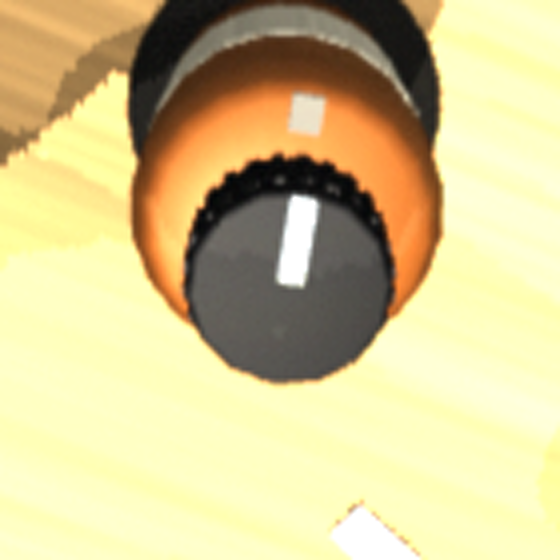

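The line runs from (291,284) to (303,197), pointing at the mark at (308,114), so they are almost aligned. I'll compute the residual.

Run:
```python
from h import *
c=load('w5');g=lambda x,y,z:ray(c,188+(x+.5)/4-.5,134+(y+.5)/4-.5,z)
o=g(290,279,165);w=lambda d:np.arctan2(d[1],d[0])
print(o,w(g(303,197,165)-g(291,284,165)),w(g(303,197,165)-o))
for z in(123,127,131):
  m=g(308,114,z)-o; print(z,w(m),np.hypot(*m[:2]))
```

```text
[501.86394093  10.09151464 165.        ] 0.27466014291227453 0.2550563706098195
123 0.21007770698648537 19.31009233354748
127 0.2218300544407358 20.04241234378537
131 0.23275246234428196 20.777305214649665
```

The gripper turned 1.36 rad and the cap 0.90, so it slipped, but the torque reading didn't clearly show the stop. I'll regrasp harder and turn again to verify.

servo_tool(
  plan=[
    {"twist": [0, 0, 0.1], "xyz": [0.1, -0.1, -2], "grip": 1},
    {"twist": [0, 0, 0.15], "xyz": [0, 0, -2], "grip": 1},
    {"twist": [0, 0, 0.15], "xyz": [0, 0, -2], "grip": 1},
    {"twist": [0, 0, 0.1], "xyz": [0, 0, -2], "grip": 1},
    {"twist": [0, 0, 0], "xyz": [0, 0, -1.9], "grip": 1},
    {"twist": [0, 0, 0], "xyz": [0, 0, 0], "grip": 1},
    {"twist": [0, 0, 0], "xyz": [0, 0, 0], "grip": -1},
    {"twist": [0, 0, 0], "xyz": [0, 0, 0], "grip": -1},
    {"twist": [0, 0, 0], "xyz": [0, 0, 0], "grip": -1},
    {"twist": [0, 0, 0], "xyz": [0, 0, 0], "grip": -1},
    {"twist": [0, 0, 0], "xyz": [0, 0, 0], "grip": -1},
    {"twist": [0, 0, 0], "xyz": [0, 0, 0], "grip": -1},
    {"twist": [0, 0, 0], "xyz": [0, 0, 0], "grip": -1},
    {"twist": [0, 0, 0], "xyz": [0, 0, 0], "grip": -1},
    {"twist": [0, 0, -0.06], "xyz": [0, 0, 0], "grip": -1},
    {"twist": [0, 0, -0.06], "xyz": [0, 0, 0], "grip": -1},
    {"twist": [0, 0, -0.06], "xyz": [0, 0, 0], "grip": -1},
    {"twist": [0, 0, -0.06], "xyz": [0, 0, 0], "grip": -1},
    {"twist": [0, 0, 0], "xyz": [0, 0, 0], "grip": -1},
  ],
  newtons=60,
)

```text
time_s: 23.35
tcp_pos: [503.7, 11.7, 156.1]
orientation: [0.946, 0.325, 0.002, 0.0]
wrist_force: [3.5, 3.0, -0.2]
opening: 32.3
gripper_force: 61.4
```

```bash
python3 -c "
from h import *
s=observe();print(s['ft_torque'],s['orientation'],s['joints'].round(2))"
```

```text
[ 0.79612918 -0.89725235  0.27476238] [9.45576799e-01 3.25394784e-01 1.65284593e-03 1.41322205e-04] [-0.8   0.47  0.93  2.03 -0.49  0.87 -0.51]
```

servo_tool(
  plan=[
    {"twist": [0, 0, 0], "xyz": [0, 0, 0], "grip": 1},
    {"twist": [0, 0, 0], "xyz": [0, 0, 0], "grip": 1},
    {"twist": [0, 0, 0], "xyz": [0, 0, 0], "grip": 1},
    {"twist": [0, 0, 0], "xyz": [0, 0, 0], "grip": 1},
    {"twist": [0, 0, 0], "xyz": [0, 0, 0], "grip": 1},
    {"twist": [0, 0, 0], "xyz": [0, 0, 0], "grip": 1},
    {"twist": [0, 0, 0], "xyz": [0, 0, 1], "grip": 1},
    {"twist": [0, 0, 0], "xyz": [0, 0, 2], "grip": 1},
    {"twist": [0, 0, 0], "xyz": [0, 0, 3], "grip": 1},
    {"twist": [0, 0, 0], "xyz": [0, 0, 3], "grip": 1},
    {"twist": [0, 0, 0], "xyz": [0, 0, 1], "grip": 1},
    {"twist": [0, 0, 0], "xyz": [0, 0, 0], "grip": 1},
    {"twist": [0, 0, 0], "xyz": [0, 0, 0], "grip": 1},
  ],
)

```text
time_s: 24.98
tcp_pos: [501.4, 10.7, 254.5]
orientation: [0.946, 0.325, -0.001, -0.0]
wrist_force: [0.9, -0.1, -0.5]
opening: 85.4
gripper_force: 0.0
```

```bash
cat >> h.py <<'E'
def line(f,p):
    c=load(f);u,v=proj(c,[p])[0]
    g=cv2.cvtColor(cv2.convertScaleAbs(np.array(c['image']),alpha=1.5),cv2.COLOR_RGB2HSV);m=((g[...,2]>190)&(g[...,1]<40)).astype(np.uint8)
    n,l,st,ce=cv2.connectedComponentsWithStats(m)
    for i in range(1,n):
        if st[i,4]>15 and np.hypot(*(ce[i]-[u,v]))<55:
            ys,xs=np.where(l==i);P=np.array([ray(c,x,y,p[2])[:2] for x,y in zip(xs,ys)]);d=np.linalg.svd(P-P.mean(0))[2][0]
            print(f,ce[i],st[i,4],P.mean(0),np.arctan2(d[1],d[0])%np.pi)
E
python3 - <<'E'
from h import *
c=shot('wrist','w6');s=observe();print(s['time_s'],s['tcp_pos'],s['orientation'])
for f in('w4','w5','w6'): line(f,(501,11,165))
E
```

```text
25.025 [501.38964199  10.62346477 254.43320813] [ 9.45758558e-01  3.24869407e-01 -7.83034440e-04 -7.59914983e-05]
w4 [282.3030303  185.24242424] 33 [516.51739515  23.90539367] 0.6635885237704682
w4 [261.         191.75510204] 98 [503.66153844  16.90926324] 1.1434275747771876
w4 [290.36363636 239.40909091] 22 [529.95148079 -12.55130717] 1.6022401329149787
w5 [264.13333333 162.16666667] 30 [527.59369438  18.40854876] 0.15544089410721407
w5 [304.33333333 183.11111111] 18 [525.21865068 -10.37808023] 1.637470406816609
w5 [261.88461538 193.76282051] 156 [508.20752169  11.59109051] 0.2570377427801893
w6 [269.4  164.75] 40 [526.54354042  20.58944934] 2.9564156242295883
w6 [262.64335664 195.65034965] 143 [508.04903635  11.42808227] 0.23202447590057718
w6 [304.48979592 199.42857143] 98 [522.68023573 -11.4363847 ] 1.6023686663843066
w6 [288.21568627 242.25490196] 204 [493.07363255 -22.18411749] 1.559241413487154
```

Run:
```python
from h import *
for f,mp,zs,C,a,r in(('w3',(276.09,150.09),54,(596.65,-264.83),.0966,13),('w5',(264.13,162.17),127,(508.21,11.59),.257,8),('w6',(269.4,164.75),127,(508.05,11.43),.232,8)):
  m=ray(load(f),*mp,zs)[:2]
  for k in(r-2,r+2):
    o=np.array(C)-k*np.array([np.cos(a),np.sin(a)]);d=m-o;print(f,a-np.arctan2(d[1],d[0]),np.hypot(*d))
```

```text
w3 -0.0028484572269596165 31.030109865261664
w3 -0.002523199372494761 35.030095490819114
w5 0.009583005052416854 19.426514167870746
w5 0.007946752234049198 23.426361861269722
w6 -0.012554334866039296 19.847429957395423
w6 -0.010448589719699086 23.847167609977824
```

Both index lines are on their marks within about 0.01 rad, and the arm is clear of everything.

```bash
python3 -c "
from plant import close_job
print(close_job())"
```

```text
the job is handed in; nothing more can be done
None
```

I screwed the jar's cap and then the tall bottle's cap down to the stop and let go (index lines within about 0.01 rad of their marks), never touched the square bottle or the yellow look-alike, and handed the job in at about 25 s.

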